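# Lay out a stacked building model for review

### The arm

A 7-joint arm with a two-finger parallel gripper is mounted at the origin on the work surface. World frame = base frame: x ahead of the robot, y to its left, z up, the work surface at z = 0. Lengths are in m, angles in rad, forces in N, time in s.
With the tool pointing down it reaches from about 0.4 to 0.75 m from the base axis. Payload 19.5 kg.
Tool frame: the origin (TCP) lies midway between the tips of the shut fingers; the grasp point (between the pads) lies 19 mm behind it; z points along the fingers, x is the direction in which the jaws open and shut, and the axes are right-handed (so a half turn about z gives the same grasp; the last joint's range is limited). The gripper opens to 85 mm and grips with 20 to 120 N. Pads are 22 mm wide; open, the fingers measure 114 mm over their backs; the gripper's body (76 mm by 85 mm) begins 54 mm behind the grasp point. The pads swing forward as they close: fully open they stand 13 mm farther back than shut.
Start: joints at [1.068, 0.707, -0.028, 1.485, 0.022, 0.951, -0.075], TCP at [0.256, -0.515, 0.231] pointing down, gripper open.
Joint ranges: [-2.71, 2.71], [-0.32, 2.16], [-1.57, 1.52], [0, 2.45], [-1.46, 4.6], [0, 2.02], [-2.83, 2.83]. Speed limits (rad/s): [1.89, 1.89, 2.57, 2.57, 3.01, 3.01, 3.01].

### API

Orientations are given as a unit quaternion [x, y, z, w].
In Python, from cell import monitor, capture, workorder, boxes_of, spot_point gives the robot as it stands. The module is installed in compiled form; this text tells all that it offers.
- The arm moves only by the shell command python3 -m pendant 'ROWS'. ROWS is a JSON object of lists of equal length, an entry for each row: "delta_pos": the shift along the world's x, y, z in mm, a list of three; "roll": the turn about the world's z in degrees; "hand": the closure, from 0 (fully open) to 1 (shut). A call has 1 to 20 rows; each row is the pose to reach, as a shift and turn from the pose commanded when the call began; what a row does not reach only later rows make up. A row lasts 1/12 s, in which the tool goes at most 41.7 mm and 7.16 degrees, less where a joint would pass 70% of its speed; a pose out of reach is approached as far as the arm can. A call with a gripper value outside its range is refused whole. The fingers move at their own pace and stop on an object; the grip force is fixed at half the most. Time passes only in rows, so rows that repeat a pose let the fingers close. It gives the time, the measured TCP pose, the force and the opening at its end, in the units of the state.
- monitor.sense(): the state, without advancing time (a new reading comes with each control period).
- capture(name): name is "scene" or "top" or "wrist"; returns a dict with "color" (420x560x3 uint8, red, green, blue), "z_map" (420x560 float32, m along the optical axis (not along the pixel's ray), 0 where there is no reading), "fx", "fy", "cx", "cy" (pixels), "R" (3x3) and "t" (3): a world point X has camera coordinates R X + t; the wrist camera has in their place "mount" (4x4, takes a point from camera to tool coordinates, whose origin is the TCP and whose axes are the tool frame's). Camera axes: x right, y down, z forward; pixel columns grow to the right and rows downward; lengths in m; the calibration is good to about 2 mm. A picture is of the moment at which its call begins: read the wrist's pose just before it.
- workorder.finish_job(): hands the job in, once; it reports no verdict.
Trained networks look in a picture, given as the dict that the camera call returned (one of the last four; its "shot" number tells which), for a name from the list of things; names that differ only in an ending like _2 or _b are one class to them, and where a whole thing is asked for, a point or a joint stands for the part that bears it (a point fixed in the world has none). Each returns a list of dicts, best first, with "p" (0 to 1); they miss things now and then, are a little off and sometimes report something else, mostly with a low value. They report only what shows in the picture. A call takes as long as a camera call.
- boxes_of(thing, picture): "pixel" ([column, row] in pixels, amid what is visible of it).
- spot_point(thing, picture): "pixel" ([column, row] in pixels: a listed point, or the origin of a listed thing).
The state is a dict: "time_s": time; "joints": joint angles; "joint_velocities": joint speeds; "joint_torque": joint torques, N m; "eef_pos": TCP position; "tcp_rot": TCP orientation; "force": force on the tool from outside, world axes, zero at the start; "ft_torque": the same for the moment, N m; "width": finger opening in m.
Only numpy, scipy, OpenCV 4.12 (cv2) and the standard library are available. Lean on these libraries where they do the work, as an engineer would, in place of code of your own. Each camera call takes 0.05 s, during which the arm holds its last target. There are 200 camera calls.

### The job

Take the stacked building model apart from the top down, one piece at a time, and stand each piece upright on the display plate that bears its own footprint, centred on the footprint and turned to match it. Lower the pieces onto the plates rather than dropping them, and do not knock over the two model trees.

Things in the scene. Friction and masses are not known exactly. Their poses are not given: they have to be found in the camera images.
- plantroom: Top piece of the stack: small oblong white card box with dark louvre lines on its long sides, 34 (x) x 18 (y) x 30 high (z up), 20 g. At the start it stands on the drum, its underside 104 above the table. Origin: centre of the underside; own axes, z up; sizes in mm.
- drum: Second piece from the top: upright solid light-wood cylinder with fine dark vertical lines, diameter 40, 34 high, 35 g. At the start it stands on the square block, its underside 70 above the table. Origin: centre of the underside; own axes, z up; sizes in mm.
- block: Third piece from the top: square block of six grey-board sheets with dark joints, 50 x 50 x 36 high, 65 g. At the start it stands on the podium, its underside 34 above the table. Origin: centre of the underside; own axes, z up; sizes in mm.
- podium: Bottom piece: brown wooden oblong box with two rows of dark windows along the long sides, 92 (x) x 62 (y) x 34 high, 120 g. At the start it stands on the table and carries the others. All four pieces lie loose on one another, a little off-centre and turned. Origin: centre of the underside; own axes, z up; sizes in mm.
- plate_plantroom: Fixed white display plate, 110 x 110 x 6 thick, flat on the table (its top is 6 above the origin), with the smallest, oblong footprint (34 x 18) printed dark in the middle of its top, centred on the origin, its long side along x. Origin: centre of the underside; own axes, z up; sizes in mm.
- plate_drum: Fixed white display plate, 110 x 110 x 6 thick, flat on the table (its top is 6 above the origin), with the round footprint (diameter 40) printed dark in the middle of its top, centred on the origin. Origin: centre of the underside; own axes, z up; sizes in mm.
- plate_block: Fixed white display plate, 110 x 110 x 6 thick, flat on the table (its top is 6 above the origin), with the square footprint (50 x 50) printed dark in the middle of its top, centred on the origin, sides along x and y. Origin: centre of the underside; own axes, z up; sizes in mm.
- plate_podium: Fixed white display plate, 110 x 110 x 6 thick, flat on the table (its top is 6 above the origin), with the large oblong footprint (92 x 62) printed dark in the middle of its top, centred on the origin, its long side along x. Origin: centre of the underside; own axes, z up; sizes in mm.
- tree_left: Bystander on the left, +y side: loose model tree, cork crown on a short trunk and a round plywood foot of diameter 32; 50 high, crown about 30 wide, 30 g. Origin: centre of the underside; own axes, z up; sizes in mm.
- tree_right: Bystander on the right, -y side: loose model tree, cork crown on a short trunk and a round plywood foot of diameter 32; 50 high, crown about 30 wide, 30 g. Origin: centre of the underside; own axes, z up; sizes in mm.

How it is judged:
By the outcome, as a careful person would: the job done as asked, in the order asked, and still so for the second after the job is handed in, with the robot touching nothing.
It also fails if it takes over 120 s, if anything falls off the work surface, if the arm or the gripper's body presses on something with over 40 N, if the wrist force passes 120 N, or if a joint passes its speed limit or range.

## Working session

There is one attempt and no reset: what is moved stays moved. The work goes in short steps, Python scripts to look and compute and a shell command to move; the robot and the scene stay as the last step left them, time stands still between calls to the robot, and variables do not carry over. Pictures are saved under pics/ and viewed, about 12 in all and at most 16, crops included, and the job is handed in when it is done.

```bash
mkdir -p pics; cat > h.py <<'E'
import numpy as np, cv2
from cell import monitor, capture, workorder, boxes_of, spot_point
from scipy.spatial.transform import Rotation as Ro
def cam(name):
    s=monitor.sense(); p=capture(name)
    if name=="wrist":
        T=np.eye(4);T[:3,:3]=Ro.from_quat(s["tcp_rot"]).as_matrix();T[:3,3]=s["eef_pos"]
        M=T@np.array(p["mount"])
    else:
        M=np.eye(4);R=np.array(p["R"]);M[:3,:3]=R.T;M[:3,3]=-R.T@np.array(p["t"])
    p["M"]=M
    return p
def cloud(p):
    v,u=np.mgrid[0:420,0:560]; z=p["z_map"]
    c=np.stack([(u-p["cx"])/p["fx"]*z,(v-p["cy"])/p["fy"]*z,z],-1)
    return c@p["M"][:3,:3].T+p["M"][:3,3]
def ray(p,px,h):
    d=p["M"][:3,:3]@np.array([(px[0]-p["cx"])/p["fx"],(px[1]-p["cy"])/p["fy"],1]);o=p["M"][:3,3]
    return o+d*(h-o[2])/d[2]
def save(p,n): cv2.imwrite(f"pics/{n}.png",p["color"][:,:,::-1])
def rect(pts):  # mm rectangle: centre, sizes, angle of long side
    (c,s,a)=cv2.minAreaRect((pts*1000).astype(np.float32))
    if s[0]<s[1]: s=s[::-1];a+=90
    return np.round(c,1),np.round(s,1),round((a+90)%180-90,1)
E
python3 - <<'E'
from h import *
s=monitor.sense();print({k:np.round(v,3) for k,v in s.items()})
a=cam("scene");b=cam("top");save(a,"scene0");save(b,"top0")
for n in "plantroom drum block podium plate_plantroom plate_drum plate_block plate_podium tree_left tree_right".split():
    h={'plantroom':.104,'drum':.07,'block':.034}.get(n,.006 if 'plate' in n else 0)
    print(n,[(np.round(r["pixel"]),round(r["p"],2),np.round(ray(b,r["pixel"],h)[:2]*1000)) for r in spot_point(n,b)[:3]])
c=cloud(b)
for lo,hi,n in((.128,.14,'plant'),(.098,.108,'drum+'),(.066,.074,'block'),(.03,.038,'podium')):
    m=(c[...,2]>lo)&(c[...,2]<hi)&(b["z_map"]>0);print(n,m.sum(),rect(c[m][:,:2]) if m.sum()>5 else '')
E
```

```text
{'time_s': np.float64(0.0), 'joints': array([ 1.068,  0.707, -0.028,  1.485,  0.022,  0.951, -0.075]), 'joint_velocities': array([ 0.001,  0.   , -0.001,  0.001, -0.001,  0.002,  0.001]), 'joint_torque': array([ 2.0000e-03, -8.8319e+01,  1.2360e+00, -2.3615e+01,  1.7000e-02,
        7.0000e-03, -0.0000e+00]), 'eef_pos': array([ 0.256, -0.515,  0.231]), 'tcp_rot': array([ 0.85 , -0.527, -0.   , -0.   ]), 'force': array([ 0.149, -1.054,  0.432]), 'ft_torque': array([ 0.035, -0.031, -0.007]), 'width': np.float64(0.086)}
plantroom [(array([432., 250.]), 0.6, array([ 488., -245.]))]
drum [(array([425., 252.]), 0.54, array([ 484., -245.]))]
block [(array([415., 247.]), 0.75, array([ 494., -241.]))]
podium [(array([414., 254.]), 0.82, array([ 482., -250.]))]
plate_plantroom [(array([200., 187.]), 0.65, array([622., 173.]))]
plate_drum [(array([136., 274.]), 0.61, array([451., 299.]))]
plate_block [(array([327., 175.]), 0.91, array([642., -81.]))]
plate_podium [(array([277., 263.]), 0.68, array([468.,  23.]))]
tree_left [(array([206., 257.]), 0.68, array([482., 162.]))]
tree_right [(array([342., 249.]), 0.79, array([ 493., -106.]))]
plant 322 (array([ 676.8, -356.4]), array([455. ,  41.2]), -29.9)
drum+ 480 (array([614.2, -87.1]), array([915.2, 362.6]), -75.6)
block 792 (array([703.3,  34.4]), array([1025.4,  448.4]), 85.8)
podium 4788 (array([702.3,  21.6]), array([1118.3,  494.4]), 84.3)
```

View pics/top0.png

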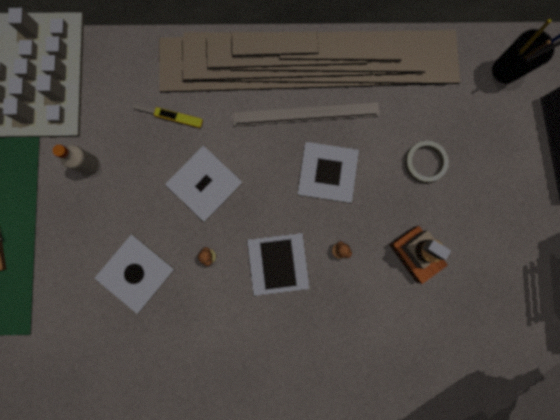

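View pics/scene0.png

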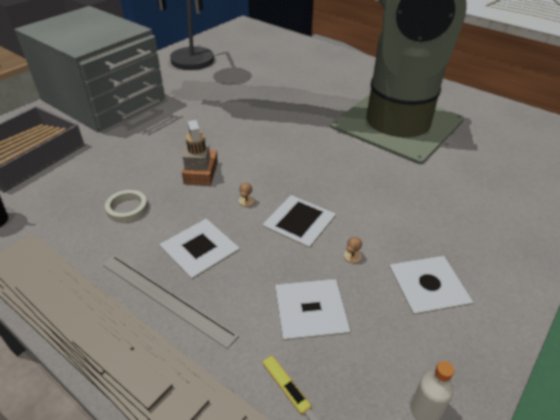

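The top view shows the stack at about (428,252) and the trees at (207,256) and (342,250). The plates are podium (278,264), block (329,172), plantroom (204,183) and drum (134,273). The network spots agree with this. Next I measure the footprints and the stack.

```bash
cat >> h.py <<'E'
def dark(p,xy,r=.05,h=.006,thr=None):
    """dark footprint around world xy -> rect in mm"""
    v,u=np.mgrid[0:420,0:560]
    d=np.stack([(u-p["cx"])/p["fx"],(v-p["cy"])/p["fy"],np.ones(u.shape)],-1)@p["M"][:3,:3].T;o=p["M"][:3,3]
    W=o+d*((h-o[2])/d[...,2])[...,None]
    g=cv2.cvtColor(p["color"],cv2.COLOR_RGB2GRAY)
    near=np.hypot(W[...,0]-xy[0],W[...,1]-xy[1])<r
    t=thr or (np.percentile(g[near],3)+np.percentile(g[near],95))/2
    m=(near&(g<t)).astype(np.uint8)
    n,l,st,_=cv2.connectedComponentsWithStats(m)
    k=1+st[1:,4].argmax(); q=W[l==k][:,:2]
    return rect(q), np.round(q.mean(0)*1000,1), len(q)
def layer(p,lo,hi,xy,r=.08):
    c=cloud(p); m=(c[...,2]>lo)&(c[...,2]<hi)&(p["z_map"]>0)&(np.hypot(c[...,0]-xy[0],c[...,1]-xy[1])<r)
    return c[m]
E
python3 - <<'E'
from h import *
b=cam("top")
for n,xy in dict(plant=(.622,.173),drum=(.451,.299),block=(.642,-.081),podium=(.468,.023)).items():
    print(n,dark(b,xy,.06 if n=='podium' else .045))
for lo,hi,n in((.126,.142,'plant'),(.098,.110,'drum+'),(.064,.076,'block'),(.03,.038,'podium')):
    q=layer(b,lo,hi,(.486,-.245)); print(n,len(q),rect(q[:,:2]),np.median(q[:,2]) ,q.mean(0))
for xy in((.482,.162),(.493,-.106)):
    q=layer(b,.03,.06,xy,.04);print('tree',q.mean(0),q[:,2].max())
E
```

```text
plant ((array([630.1, 168.3]), array([32.5, 15.8]), -44.9), array([630. , 167.9]), 133)
drum ((array([452.7, 302.6]), array([37. , 36.6]), 89.0), array([452.8, 302.5]), 316)
block ((array([649.1, -82.3]), array([49.2, 48.7]), 81.0), array([649. , -82.4]), 579)
podium ((array([466.8,  21.8]), array([90.9, 60.9]), 6.0), array([466.4,  21.8]), 1446)
plant 258 (array([ 489.8, -245.5]), array([35. , 18.3]), 56.2) 0.13395548871646185 [ 0.48988237 -0.2447156   0.13360083]
drum+ 174 (array([ 488.8, -243.4]), array([39.6, 33.7]), -9.0) 0.10393499562526676 [ 0.48330172 -0.23896823  0.10396549]
block 301 (array([ 491.2, -247.2]), array([50.7, 50.6]), -54.1) 0.06963849650317655 [ 0.4946981  -0.23610771  0.06961269]
podium 744 (array([ 481.6, -250.5]), array([92.5, 62.7]), 33.8) 0.033438275244601856 [ 0.47353806 -0.24699656  0.03349268]
tree [0.48431403 0.15720663 0.04343652] 0.050428372147425904
tree [ 0.49241028 -0.10142988  0.04395101] 0.05298697953633835
```

```bash
python3 -m pendant '{"delta_pos":[[234,270,20],[234,270,20],[234,270,20],[234,270,20],[234,270,20],[234,270,20],[234,270,20],[234,270,20],[234,270,20],[234,270,20],[234,270,20],[234,270,20],[234,270,20],[234,270,20]],"roll":[30,30,30,30,30,30,30,30,30,30,30,30,30,30],"hand":[0,0,0,0,0,0,0,0,0,0,0,0,0,0]}'
cat >> h.py <<'E'
def pose():
    s=monitor.sense();R=Ro.from_quat(s["tcp_rot"]).as_matrix()
    return np.round(s["eef_pos"]*1000 if isinstance(s["eef_pos"],np.ndarray) else np.array(s["eef_pos"])*1000,1), round(np.degrees(np.arctan2(R[1,0],R[0,0])),1), round(s["width"]*1000,1), np.round(s["force"],1), round(s["time_s"],2)
E
python3 - <<'E'
from h import *
print(pose()); w=cam("wrist"); save(w,"w1"); print(w["mount"])
for lo,hi,n in((.126,.142,'plant'),(.098,.110,'drum+'),(.064,.076,'block'),(.03,.038,'podium')):
    q=layer(w,lo,hi,(.486,-.245)); print(n,len(q),rect(q[:,:2]),q.mean(0)) if len(q) else 0
E
```

```text
time_s: 1.82
eef_pos: [0.4891, -0.246, 0.2513]
tcp_rot: [0.957, -0.29, -0.0, 0.0]
force: [0.5, -0.5, -0.1]
width: 0.0854
(array([ 489.1, -246. ,  251.3]), np.float64(-33.7), 85.4, array([ 0.5, -0.5, -0.1]), 1.82)
[[ 9.99998411e-01  1.45033659e-03 -1.03691451e-03 -7.74863370e-04]
 [-1.08699944e-03  9.56963013e-01  2.90207873e-01 -7.42667247e-02]
 [ 1.41318793e-03 -2.90206285e-01  9.56963069e-01 -1.42009081e-01]
 [ 0.00000000e+00  0.00000000e+00  0.00000000e+00  1.00000000e+00]]
plant 1056 (array([ 487.8, -244. ]), array([34.5, 18. ]), 56.5) [ 0.48858122 -0.2431971   0.13318221]
drum+ 738 (array([ 487.3, -243.7]), array([39.5, 36.9]), -31.1) [ 0.48729371 -0.2424147   0.1033141 ]
block 1032 (array([ 489.1, -245.6]), array([50.5, 50.2]), 36.1) [ 0.49789137 -0.23862099  0.0688134 ]
podium 1892 (array([ 479.5, -248.8]), array([92.6, 62.3]), 34.1) [ 0.47658536 -0.2392685   0.03285617]
```

View pics/w1.png

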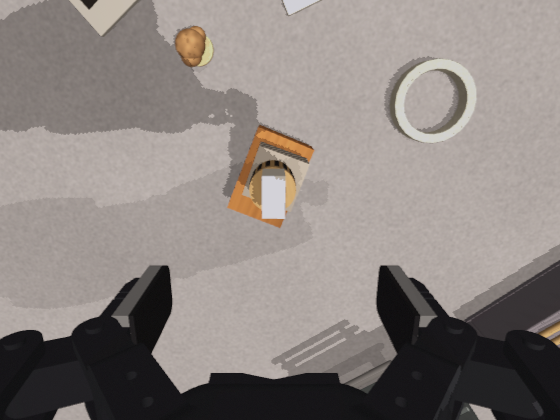

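The wrist view shows the stack from above, with the plantroom at (274,197), and the jaws are lined up across its short side. I descend so the fingertips stay above the drum top, then grip.

```bash
python3 -m pendant '{"delta_pos":[[-1,2,-30],[-1,2,-70],[-1,2,-105],[-1,2,-128],[-1,2,-138],[-1,2,-143],[-1,2,-143],[-1,2,-143],[-1,2,-143],[-1,2,-143],[-1,2,-143],[-1,2,-143],[-1,2,-143],[-1,2,-143],[-1,2,-143],[-1,2,-143],[-1,2,-143],[-1,2,-143]],"roll":[0,0,0,0,0,0,0,0,0,0,0,0,0,0,0,0,0,0],"hand":[0,0,0,0,0,0,0,0,1,1,1,1,1,1,1,1,1,1]}'
```

```text
time_s: 3.37
eef_pos: [0.4888, -0.243, 0.1086]
tcp_rot: [0.957, -0.289, 0.0, 0.0]
force: [-0.9, 0.6, 6.1]
width: 0.0166
```

```bash
python3 -m pendant '{"delta_pos":[[0,0,10],[0,0,35],[0,0,70],[141,411,100],[141,411,100],[141,411,100],[141,411,100],[141,411,100],[141,411,100],[141,411,100],[141,411,100],[141,411,100],[141,411,100],[141,411,100],[141,411,100],[141,411,100],[141,411,100],[141,411,100],[141,411,100],[141,411,100]],"roll":[0,0,0,78.5,78.5,78.5,78.5,78.5,78.5,78.5,78.5,78.5,78.5,78.5,78.5,78.5,78.5,78.5,78.5,78.5],"hand":[1,1,1,1,1,1,1,1,1,1,1,1,1,1,1,1,1,1,1,1]}'
python3 - <<'E'
from h import *
print(pose()); w=cam("wrist"); save(w,"w2"); print(dark(w,(.63,.168),.045))
t=cam("top")
for lo,hi,n in((.098,.110,'drum'),(.064,.076,'block'),(.03,.038,'podium')):
    q=layer(t,lo,hi,(.486,-.245)); print(n,len(q),rect(q[:,:2]),q.mean(0)) if len(q) else 0
E
```

```text
time_s: 5.03
eef_pos: [0.6297, 0.1672, 0.2086]
tcp_rot: [0.924, 0.381, 0.0, 0.0]
force: [0.1, 0.4, 0.2]
width: 0.0171
(array([629.7, 167.2, 208.6]), np.float64(44.8), 17.1, array([0.1, 0.4, 0.2]), 5.03)
((array([628.4, 169.7]), array([33.6, 17. ]), -44.7), array([628.6, 169.9]), 585)
drum 441 (array([ 488.2, -246.3]), array([39.2, 39. ]), 37.2) [ 0.48823097 -0.24591935  0.10396017]
block 304 (array([ 491.1, -247.5]), array([51. , 50.5]), -54.0) [ 0.49416947 -0.23630592  0.06947952]
podium 744 (array([ 481.4, -250.6]), array([93.2, 62.9]), 34.1) [ 0.47379006 -0.24693424  0.03354744]
```

View pics/w2.png

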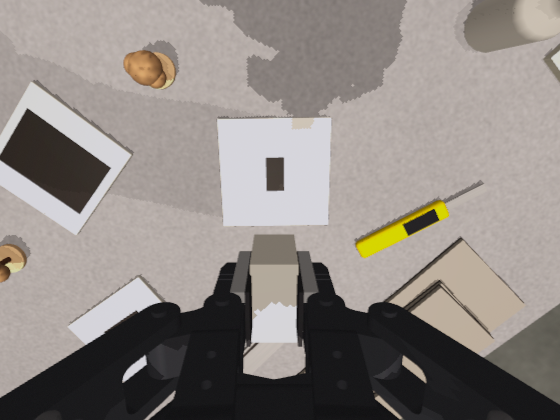

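The held piece and footprint (275,173) look aligned. I lower to about 14 mm above the plate and check from near.

```bash
python3 -m pendant '{"delta_pos":[[-2,3,-40],[-2,3,-80],[-2,3,-120],[-2,3,-150],[-2,3,-175],[-2,3,-184],[-2,3,-184],[-2,3,-184]],"roll":[0,0,0,0,0,0,0,0],"hand":[1,1,1,1,1,1,1,1]}'
python3 - <<'E'
from h import *
print(pose()); w=cam("wrist"); save(w,"w3"); print(dark(w,(.63,.168),.05))
c=cloud(w)
s=monitor.sense();R=Ro.from_quat(s["tcp_rot"]).as_matrix();T=(c-np.array(s["eef_pos"]))@R*1000
g=T[:,270:285].mean(1)
for r in range(150,420,12): print(r,np.round(np.median(T[r,268:282],0),1),w["color"][r,275])
E
```

```text
time_s: 5.8
eef_pos: [0.6281, 0.1712, 0.0254]
tcp_rot: [0.924, 0.382, 0.0, -0.0]
force: [0.2, 0.5, 0.9]
width: 0.0168
(array([628.1, 171.2,  25.4]), np.float64(44.9), 16.8, array([0.2, 0.5, 0.9]), 5.8)
((array([647.1, 154.7]), array([69.8, 68.2]), -84.0), array([642.7, 155.9]), 7089)
150 [  0.1 -52.3  20.6] [184 174 161]
162 [  0.1 -46.8  20.5] [183 173 160]
174 [  0.1 -41.   20.8] [183 174 160]
186 [  0.1 -35.2  20.7] [183 173 160]
198 [  0.1 -29.3  20.6] [183 173 160]
210 [ -0.1 -23.3  20.5] [183 173 160]
222 [  0.1 -17.2  20.5] [183 173 159]
234 [  0.1 -11.   20.3] [90 84 76]
246 [  0.1 -16.6  -7.4] [127 119 108]
258 [  0.1 -16.6 -18.8] [128 119 109]
270 [  0.1 -14.  -23.6] [182 172 158]
282 [  0.1  -9.3 -24. ] [182 172 159]
294 [  0.1  -4.2 -24. ] [181 171 158]
306 [  0.1   1.1 -23.9] [217 217 222]
318 [  0.1   6.4 -23.9] [217 216 221]
330 [  0.1  11.9 -23.9] [217 216 220]
342 [  0.1  17.5 -23.8] [217 216 220]
354 [ 0.3 65.4 26.7] [190 180 176]
366 [ 0.3 74.  27. ] [185 175 172]
378 [ 0.3 82.3 26.7] [179 170 164]
390 [  0.1 -12.1 -77.7] [24 23 25]
402 [  0.  -11.8 -80.7] [25 24 26]
414 [  0.  -11.9 -83.8] [25 25 27]
```

View pics/w3.png

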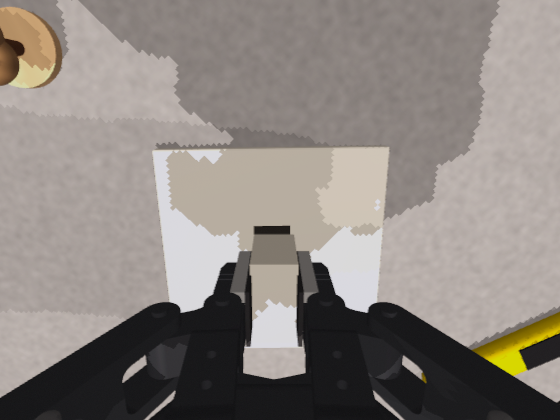

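The front of the footprint shows at (254–290, 226–234), just ahead of the piece's front face, so it needs roughly 1.4 mm of correction towards tool +y. I correct, lower, release and back off.

```bash
python3 -m pendant '{"delta_pos":[[0.5,-1.5,-4],[0.5,-1.5,-8],[0.5,-1.5,-11],[0.5,-1.5,-13],[0.5,-1.5,-14],[0.5,-1.5,-14.5],[0.5,-1.5,-14.5],[0.5,-1.5,-14.5]],"roll":[0,0,0,0,0,0,0,0],"hand":[1,1,1,1,1,1,1,1]}'
```

```text
time_s: 6.52
eef_pos: [0.6282, 0.1695, 0.0106]
tcp_rot: [0.924, 0.382, -0.0, 0.0]
force: [-5.9, -1.5, 15.2]
width: 0.0167
```

```bash
python3 -m pendant '{"delta_pos":[[0,0,0],[0,0,0],[0,0,0],[0,0,0],[0,0,5],[0,0,40],[0,0,80],[0,0,120],[0,0,160],[0,0,200],[0,0,200],[0,0,200]],"roll":[0,0,0,0,0,0,0,0,0,0,0,0],"hand":[0.7,0.4,0.2,0,0,0,0,0,0,0,0,0]}'
python3 - <<'E'
from h import *
w=cam("wrist"); save(w,"w4"); t=cam("top")
for p in(w,t):
  q=layer(p,.03,.042,(.63,.168),.05); print(len(q),rect(q[:,:2]),np.median(q[:,2]))
q=layer(t,.098,.11,(.488,-.245));print(rect(q[:,:2]))
g=w["color"]
E
python3 -c "
import cv2;i=cv2.imread('pics/w4.png');cv2.imwrite('pics/w4c.png',cv2.resize(i[120:300,190:370],None,fx=3,fy=3))"
```

```text
time_s: 7.52
eef_pos: [0.6287, 0.1698, 0.2122]
tcp_rot: [0.924, 0.382, 0.002, 0.0]
force: [-1.1, 0.2, -1.5]
width: 0.0856
697 (array([628.4, 169.5]), array([34.2, 17.8]), -45.6) 0.0352780406849213
0 (array([0., 0.]), array([0., 0.]), 0.0) nan
(array([ 488.5, -246.6]), array([40.5, 38.2]), 89.3)
  return _methods._mean(a, axis=axis, dtype=dtype,
  ret = ret.dtype.type(ret / rcount)
```

View pics/w4c.png

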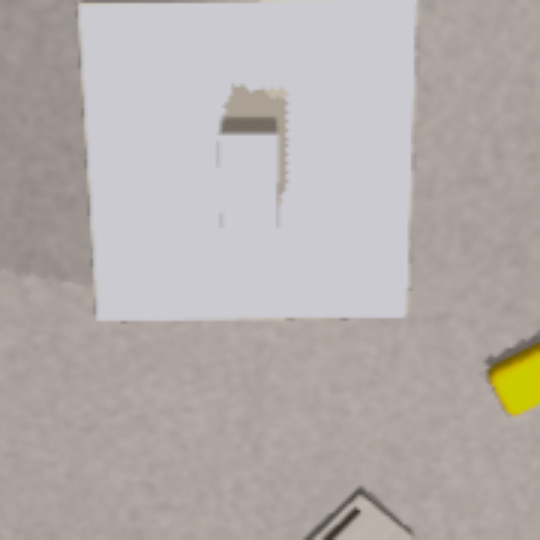

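The plantroom's measured pose is (628.4, 169.5) at -45.6°. The footprint is at (628.4, 169.7) and -44.7°, so it sits well. On to the drum.

```bash
python3 -m pendant '{"delta_pos":[[-141,-414,18],[-141,-414,18],[-141,-414,18],[-141,-414,18],[-141,-414,18],[-141,-414,18],[-141,-414,18],[-141,-414,18],[-141,-414,18],[-141,-414,18],[-141,-414,18],[-141,-414,18],[-141,-414,18],[-141,-414,18],[-141,-414,18]],"roll":[-70,-70,-70,-70,-70,-70,-70,-70,-70,-70,-70,-70,-70,-70,-70],"hand":[0,0,0,0,0,0,0,0,0,0,0,0,0,0,0]}'
python3 - <<'E'
from h import *
print(pose()); w=cam("wrist"); save(w,"w5")
for lo,hi,n in((.096,.110,'drum'),(.062,.076,'block'),(.03,.038,'podium')):
    q=layer(w,lo,hi,(.486,-.245)); print(n,len(q),rect(q[:,:2]),q.mean(0),cv2.minEnclosingCircle((q[:,:2]*1000).astype(np.float32)))
E
```

```text
time_s: 8.87
eef_pos: [0.4875, -0.2434, 0.2273]
tcp_rot: [0.976, -0.216, -0.0, -0.0]
force: [1.2, -0.6, -0.0]
width: 0.0855
(array([ 487.5, -243.4,  227.3]), np.float64(-25.0), 85.5, array([ 1.2, -0.6, -0. ]), 8.87)
drum 2033 (array([ 486.5, -244.6]), array([40.2, 39.7]), -73.4) [ 0.48692739 -0.24402297  0.10317293] ((486.67694091796875, -244.93234252929688), 20.490297317504883)
block 1182 (array([ 489.1, -245.5]), array([50.4, 50.1]), 36.1) [ 0.49673839 -0.23609641  0.06875926] ((489.2229309082031, -245.23043823242188), 35.03833770751953)
podium 2310 (array([ 479.3, -249. ]), array([92.7, 62.5]), 34.1) [ 0.47513907 -0.24208239  0.0328837 ] ((479.9870300292969, -249.0826416015625), 55.03913497924805)
```

```bash
python3 -m pendant '{"delta_pos":[[-0.5,-1.5,-30],[-0.5,-1.5,-70],[-0.5,-1.5,-110],[-0.5,-1.5,-135],[-0.5,-1.5,-149],[-0.5,-1.5,-155],[-0.5,-1.5,-155],[-0.5,-1.5,-155],[-0.5,-1.5,-155],[-0.5,-1.5,-155],[-0.5,-1.5,-155],[-0.5,-1.5,-155],[-0.5,-1.5,-155],[-0.5,-1.5,-155],[-0.5,-1.5,-155]],"roll":[0,0,0,0,0,0,0,0,0,0,0,0,0,0,0],"hand":[0,0,0,0,0,0,0,0,1,1,1,1,1,1,1]}'
```

```text
time_s: 10.17
eef_pos: [0.4869, -0.2461, 0.0736]
tcp_rot: [0.976, -0.217, 0.0, 0.0]
force: [-2.1, 1.7, 12.3]
width: 0.0385
```

```bash
python3 -m pendant '{"delta_pos":[[0,0,8],[0,0,30],[0,0,65],[-34,549,125],[-34,549,125],[-34,549,125],[-34,549,125],[-34,549,125],[-34,549,125],[-34,549,125],[-34,549,125],[-34,549,125],[-34,549,125],[-34,549,125],[-34,549,125],[-34,549,125],[-34,549,125],[-34,549,125],[-34,549,125],[-34,549,125]],"roll":[0,0,0,59,59,59,59,59,59,59,59,59,59,59,59,59,59,59,59,59],"hand":[1,1,1,1,1,1,1,1,1,1,1,1,1,1,1,1,1,1,1,1]}'
python3 - <<'E'
from h import *
print(pose()); w=cam("wrist"); save(w,"w6"); print(dark(w,(.453,.302),.045))
c=cloud(w)
s=monitor.sense();R=Ro.from_quat(s["tcp_rot"]).as_matrix();T=(c-np.array(s["eef_pos"]))@R*1000
m=(abs(T[...,0])<19)&(abs(T[...,1])<24)&(T[...,2]<15)&(T[...,2]>-40); m[:,:230]=0;m[:,320:]=0
q=T[m];print(q.min(0),q.max(0)); t=q[(q[:,2]<np.percentile(q[:,2],10)+4)];print(len(t),np.median(t[:,2]),t.min(0),t.max(0),cv2.minEnclosingCircle(t[:,:2].astype(np.float32)))
b=cam("top")
for lo,hi,n in((.064,.076,'block'),(.03,.038,'podium')):
    q=layer(b,lo,hi,(.486,-.245)); print(n,len(q),rect(q[:,:2]))
E
```

```text
time_s: 11.83
eef_pos: [0.4529, 0.3019, 0.1979]
tcp_rot: [0.957, 0.291, -0.0, 0.0]
force: [0.6, -0.5, -0.4]
width: 0.039
(array([452.9, 301.9, 197.9]), np.float64(33.8), 39.0, array([ 0.6, -0.5, -0.4]), 11.83)
((array([452.2, 304.4]), array([38.9, 38.2]), 78.8), array([452. , 304.6]), 1270)
[-18.87627182 -22.61742048 -31.69234518] [18.99234562 18.73540011  5.84215907]
7723 -29.660625832202225 [-16.67897754 -22.12396247 -31.69234518] [ 17.03459608  18.73540011 -26.30423961] ((-0.541792631149292, -1.6631582975387573), 20.552335739135742)
block 789 (array([ 491.1, -247.4]), array([51. , 50.6]), -53.9)
podium 774 (array([ 481.5, -250.5]), array([92.8, 62.5]), 34.2)
```

View pics/w6.png

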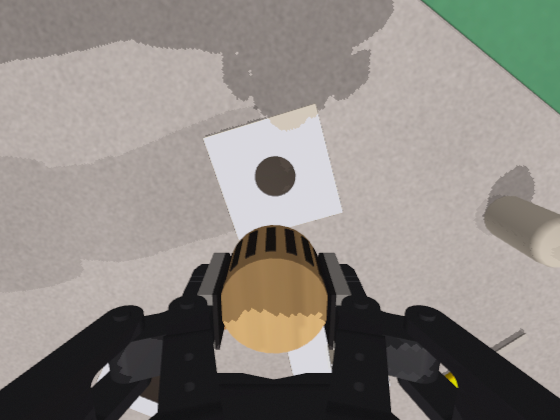

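The drum is held upright and its round footprint is at (275,176). It needs a 1.3 mm correction in y, then I lower it.

```bash
python3 -m pendant '{"delta_pos":[[0,1.3,-40],[0,1.3,-80],[0,1.3,-120],[0,1.3,-150],[0,1.3,-170],[0,1.3,-180],[0,1.3,-183],[0,1.3,-185],[0,1.3,-186.5],[0,1.3,-187.5],[0,1.3,-188],[0,1.3,-188],[0,1.3,-188]],"roll":[0,0,0,0,0,0,0,0,0,0,0,0,0],"hand":[1,1,1,1,1,1,1,1,1,1,1,1,1]}'
```

```text
time_s: 13.02
eef_pos: [0.4529, 0.3044, 0.0102]
tcp_rot: [0.957, 0.291, 0.0, -0.0]
force: [0.4, -0.0, -0.1]
width: 0.0382
```

```bash
python3 -m pendant '{"delta_pos":[[0,-1,0],[0,-1,-0.5],[0,-1,-1],[0,-1,-1],[0,-1,-1]],"roll":[0,0,0,0,0],"hand":[1,1,1,1,1]}'
```

```text
time_s: 13.43
eef_pos: [0.4528, 0.3031, 0.0096]
tcp_rot: [0.957, 0.292, 0.0, 0.0]
force: [-3.1, -2.6, 18.8]
width: 0.0386
```

Contact. Release and check.

```bash
python3 -m pendant '{"delta_pos":[[0,0,0],[0,0,0],[0,0,0],[0,0,0],[0,0,5],[0,0,40],[0,0,80],[0,0,120],[0,0,160],[0,0,190],[0,0,190],[0,0,190]],"roll":[0,0,0,0,0,0,0,0,0,0,0,0],"hand":[0.7,0.4,0.2,0,0,0,0,0,0,0,0,0]}'
python3 - <<'E'
from h import *
print(pose()); w=cam("wrist")
q=layer(w,.034,.046,(.453,.303),.05); print(len(q),rect(q[:,:2]),cv2.minEnclosingCircle((q[:,:2]*1000).astype(np.float32)),np.median(q[:,2]))
E
```

```text
time_s: 14.43
eef_pos: [0.4531, 0.3034, 0.2003]
tcp_rot: [0.957, 0.291, 0.001, -0.0]
force: [-0.2, -0.4, -0.1]
width: 0.0853
(array([453.1, 303.4, 200.3]), np.float64(33.9), 85.3, array([-0.2, -0.4, -0.1]), 14.43)
1590 (array([451.5, 304.2]), array([39.8, 39.4]), -77.7) ((451.3864440917969, 304.10699462890625), 20.38175392150879) 0.03934775799150997
```

Drum within 0.7 mm of its footprint. Next the block.

```bash
python3 -m pendant '{"delta_pos":[[36,-549,10],[36,-549,10],[36,-549,10],[36,-549,10],[36,-549,10],[36,-549,10],[36,-549,10],[36,-549,10],[36,-549,10],[36,-549,10],[36,-549,10],[36,-549,10],[36,-549,10],[36,-549,10],[36,-549,10],[36,-549,10],[36,-549,10],[36,-549,10]],"roll":[-88,-88,-88,-88,-88,-88,-88,-88,-88,-88,-88,-88,-88,-88,-88,-88,-88,-88],"hand":[0,0,0,0,0,0,0,0,0,0,0,0,0,0,0,0,0,0]}'
python3 - <<'E'
from h import *
print(pose()); w=cam("wrist"); save(w,"w7")
for lo,hi,n in((.062,.076,'block'),(.03,.038,'podium')):
    q=layer(w,lo,hi,(.486,-.245)); print(n,len(q),rect(q[:,:2]),q.mean(0))
E
```

```text
time_s: 15.98
eef_pos: [0.4888, -0.2445, 0.2085]
tcp_rot: [0.891, -0.454, -0.0, -0.0]
force: [-0.2, -0.5, -0.3]
width: 0.0855
(array([ 488.8, -244.5,  208.5]), np.float64(-54.0), 85.5, array([-0.2, -0.5, -0.3]), 15.98)
block 3594 (array([ 489.3, -245.3]), array([50.2, 50. ]), 36.0) [ 0.49022383 -0.24461789  0.06873016]
podium 2508 (array([ 479.6, -248.7]), array([92.5, 62.1]), 34.1) [ 0.47636457 -0.24559928  0.03289809]
```

```bash
python3 -m pendant '{"delta_pos":[[0.8,-1.3,-40],[0.8,-1.3,-80],[0.8,-1.3,-120],[0.8,-1.3,-150],[0.8,-1.3,-165],[0.8,-1.3,-170],[0.8,-1.3,-170],[0.8,-1.3,-170],[0.8,-1.3,-170],[0.8,-1.3,-170],[0.8,-1.3,-170],[0.8,-1.3,-170],[0.8,-1.3,-170],[0.8,-1.3,-170],[0.8,-1.3,-170]],"roll":[0,0,0,0,0,0,0,0,0,0,0,0,0,0,0],"hand":[0,0,0,0,0,0,0,0,1,1,1,1,1,1,1]}'
```

```text
time_s: 17.28
eef_pos: [0.4899, -0.2472, 0.0398]
tcp_rot: [0.891, -0.455, 0.001, -0.0]
force: [-1.6, 1.4, 12.8]
width: 0.0492
```

```bash
python3 -m pendant '{"delta_pos":[[0,0,8],[0,0,30],[0,0,70],[159,165,160],[159,165,160],[159,165,160],[159,165,160],[159,165,160],[159,165,160],[159,165,160],[159,165,160],[159,165,160],[159,165,160],[159,165,160],[159,165,160],[159,165,160]],"roll":[0,0,0,45,45,45,45,45,45,45,45,45,45,45,45,45],"hand":[1,1,1,1,1,1,1,1,1,1,1,1,1,1,1,1]}'
cat >> h.py <<'E'
def held(w,half):
    s=monitor.sense();R=Ro.from_quat(s["tcp_rot"]).as_matrix();T=(cloud(w)-np.array(s["eef_pos"]))@R*1000
    m=(abs(T[...,0])<half*.6)&(abs(T[...,1])<half*1.4)&(T[...,2]>-45)&(T[...,2]<-20)
    q=T[m]; z=np.median(q[:,2]); t=q[abs(q[:,2]-z)<2.5]
    print("held top z",z,"y",np.percentile(t[:,1],[.3,99.7]),len(t))
E
python3 - <<'E'
from h import *
print(pose()); w=cam("wrist"); save(w,"w8"); print(dark(w,(.649,-.082),.05)); held(w,25)
b=cam("top"); q=layer(b,.03,.038,(.486,-.245)); print(len(q),rect(q[:,:2]))
E
```

```text
time_s: 18.62
eef_pos: [0.6483, -0.0824, 0.1988]
tcp_rot: [0.997, -0.08, -0.0, 0.0]
force: [0.1, 0.1, 0.3]
width: 0.0489
(array([648.3, -82.4, 198.8]), np.float64(-9.2), 48.9, array([0.1, 0.1, 0.3]), 18.62)
((array([648.2, -80.8]), array([49.6, 49.3]), 80.9), array([648.2, -80.3]), 2523)
held top z -28.820419405781678 y [-26.50937307  23.64964264] 9880
0 (array([0., 0.]), array([0., 0.]), 0.0)
```

View pics/w8.png

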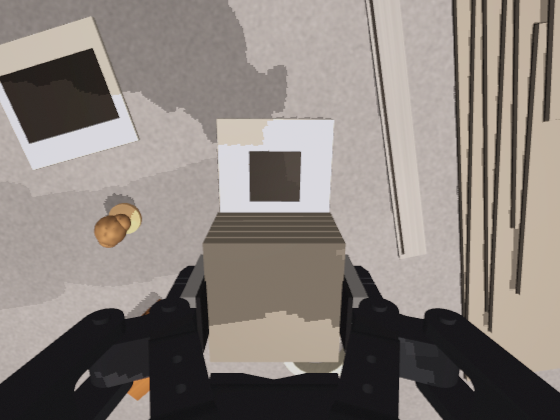

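The block is held square and its footprint is at (275,177). I lower it.

```bash
python3 -m pendant '{"delta_pos":[[0,0.3,-40],[0,0.3,-80],[0,0.3,-120],[0,0.3,-150],[0,0.3,-170],[0,0.3,-180],[0,0.3,-184],[0,0.3,-185.5],[0,0.3,-185.5],[0,0.3,-185.5]],"roll":[0,0,0,0,0,0,0,0,0,0],"hand":[1,1,1,1,1,1,1,1,1,1]}'
```

```text
time_s: 19.55
eef_pos: [0.6492, -0.0818, 0.0146]
tcp_rot: [0.997, -0.079, 0.001, 0.0]
force: [0.6, 0.4, 0.2]
width: 0.0489
```

Now at (649.2, -81.8, 14.6). The target is (648.0, -81.6, ~11.8).

```bash
python3 -m pendant '{"delta_pos":[[-1,0,0],[-1,0,-1],[-1,0,-2],[-1,0,-3],[-1,0,-3],[-1,0,-3]],"roll":[0,0,0,0,0,0],"hand":[1,1,1,1,1,1]}'
```

```text
time_s: 20.05
eef_pos: [0.6477, -0.0818, 0.0118]
tcp_rot: [0.997, -0.079, 0.0, 0.0]
force: [-8.9, 0.8, 24.0]
width: 0.0491
```

```bash
python3 -m pendant '{"delta_pos":[[0,0,0],[0,0,0],[0,0,0],[0,0,0],[0,0,5],[0,0,40],[0,0,80],[0,0,120],[0,0,160],[0,0,190],[0,0,190],[0,0,190]],"roll":[0,0,0,0,0,0,0,0,0,0,0,0],"hand":[0.7,0.4,0.2,0,0,0,0,0,0,0,0,0]}'
python3 - <<'E'
from h import *
print(pose()); w=cam("wrist")
q=layer(w,.036,.048,(.649,-.082),.05); print(len(q),rect(q[:,:2]),np.median(q[:,2]))
E
```

```text
time_s: 21.05
eef_pos: [0.6479, -0.0817, 0.202]
tcp_rot: [0.997, -0.079, 0.001, 0.0]
force: [-0.1, -0.3, -1.0]
width: 0.0853
(array([647.9, -81.7, 202. ]), np.float64(-9.1), 85.3, array([-0.1, -0.3, -1. ]), 21.05)
3146 (array([646.7, -80.2]), array([50.3, 50.1]), 81.0) 0.0407566426152505
```

```bash
python3 - <<'E'
from h import *
w=cam("wrist");save(w,"w9");i=w["color"][:,:,::-1]
cv2.imwrite("pics/w9c.png",cv2.resize(i[90:260,190:360],None,fx=3.4,fy=3.4))
b=cam("top");q=layer(b,.036,.048,(.649,-.082),.05);print(len(q),rect(q[:,:2]) if len(q) else '')
E
```

```text
576 (array([649. , -79.2]), array([51. , 44.3]), -8.9)
```

View pics/w9c.png

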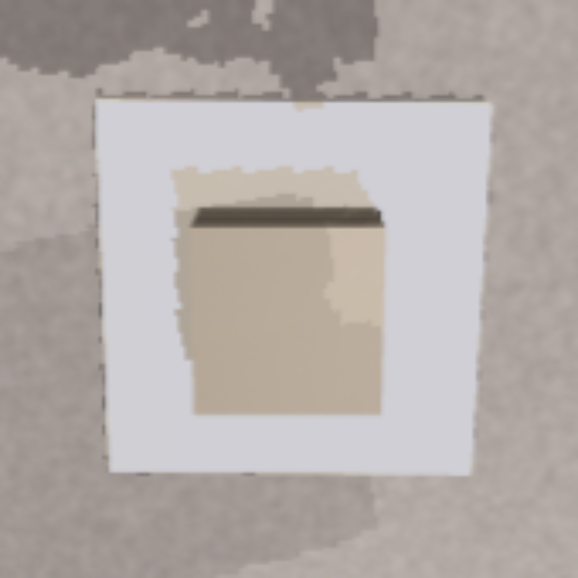

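The block sits squarely, 0.1 mm off in x by the top camera and about 1.5 mm by the wrist one. That is acceptable. Now the podium.

```bash
python3 -m pendant '{"delta_pos":[[-168,-168,0],[-168,-168,0],[-168,-168,0],[-168,-168,0],[-168,-168,0],[-168,-168,0],[-168,-168,0],[-168,-168,0],[-168,-168,0],[-168,-168,0],[-168,-168,0]],"roll":[-46.8,-46.8,-46.8,-46.8,-46.8,-46.8,-46.8,-46.8,-46.8,-46.8,-46.8],"hand":[0,0,0,0,0,0,0,0,0,0,0]}'
python3 - <<'E'
from h import *
print(pose()); w=cam("wrist"); save(w,"w10")
q=layer(w,.025,.042,(.48,-.249)); print(len(q),rect(q[:,:2]),np.median(q[:,2]))
b=cam("top");q=layer(b,.036,.048,(.649,-.082),.05);print(len(q),rect(q[:,:2]) if len(q) else '',dark(b,(.467,.022),.06))
E
```

```text
time_s: 22.12
eef_pos: [0.48, -0.2489, 0.1999]
tcp_rot: [0.884, -0.467, -0.0, -0.0]
force: [0.3, 0.1, 0.3]
width: 0.0853
(array([ 480. , -248.9,  199.9]), np.float64(-55.7), 85.3, array([0.3, 0.1, 0.3]), 22.12)
6872 (array([ 479.5, -248.8]), array([92.7, 62.2]), 34.1) 0.03287219043057385
677 (array([648.7, -82.1]), array([50.6, 50.1]), -9.1) ((array([466.7,  21.8]), array([90.8, 60.9]), 6.0), array([466.4,  21.8]), 1447)
```

By the top camera the block is within 0.5 mm of its footprint. I descend on the podium.

```bash
python3 -m pendant '{"delta_pos":[[0,-0.3,-40],[0,-0.3,-80],[0,-0.3,-120],[0,-0.3,-150],[0,-0.3,-175],[0,-0.3,-188],[0,-0.3,-194],[0,-0.3,-196],[0,-0.3,-196],[0,-0.3,-196],[0,-0.3,-196],[0,-0.3,-196],[0,-0.3,-196],[0,-0.3,-196],[0,-0.3,-196]],"roll":[0,0,0,0,0,0,0,0,0,0,0,0,0,0,0],"hand":[0,0,0,0,0,0,0,0,0,1,1,1,1,1,1]}'
```

```text
time_s: 23.47
eef_pos: [0.48, -0.2502, 0.0055]
tcp_rot: [0.883, -0.469, 0.001, -0.0]
force: [-1.4, 0.5, 11.4]
width: 0.0612
```

```bash
python3 -m pendant '{"delta_pos":[[0,0,8],[0,0,30],[0,0,70],[0,0,110],[0,0,150],[-13,272,190],[-13,272,190],[-13,272,190],[-13,272,190],[-13,272,190],[-13,272,190],[-13,272,190],[-13,272,190],[-13,272,190],[-13,272,190],[-13,272,190],[-13,272,190]],"roll":[0,0,0,0,0,-28,-28,-28,-28,-28,-28,-28,-28,-28,-28,-28,-28],"hand":[1,1,1,1,1,1,1,1,1,1,1,1,1,1,1,1,1]}'
python3 - <<'E'
from h import *
print(pose()); w=cam("wrist"); save(w,"w11"); print(dark(w,(.4675,.022),.06)); held(w,46)
E
```

```text
time_s: 24.88
eef_pos: [0.4665, 0.021, 0.1944]
tcp_rot: [0.743, -0.669, 0.0, -0.0]
force: [-0.6, 0.8, -1.6]
width: 0.0613
(array([466.5,  21. , 194.4]), np.float64(-84.0), 61.3, array([-0.6,  0.8, -1.6]), 24.88)
((array([486.5,  24. ]), array([119.6,  49.3]), -83.9), array([482.9,  24.5]), 4555)
held top z -27.434246298082282 y [-46.38582384  33.26657388] 29198
```

View pics/w11.png

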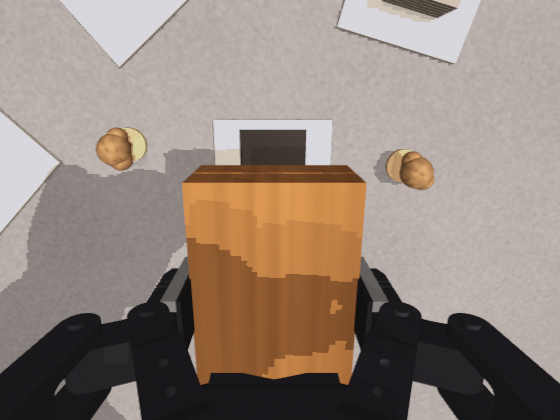

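```bash
python3 - <<'E'
from h import *
w=cam("wrist");g=cv2.cvtColor(w["color"],cv2.COLOR_RGB2GRAY)
print(g[122:136,275].tolist())
m=g<110; rows=[r for r in range(110,160) if m[r,275]]; r0=rows[0]
e=[]
for r in (r0+5,r0+25):
    c=[x for x in range(225,325) if m[r,x]]; e.append((r,c[0],c[-1])); a=ray(w,(c[0]-.5,r),.006);b=ray(w,(c[-1]+.5,r),.006); print(r,c[0],c[-1],(a+b)[:2]*500,np.hypot(*(a-b)[:2])*1000)
for x in(250,275,300):
    r=[y for y in range(110,160) if m[y,x]][0]; print(x,r,ray(w,(x,r-.5),.006)[:2]*1000)
s=monitor.sense();p=np.array(s["eef_pos"]);R=Ro.from_quat(s["tcp_rot"]).as_matrix()
k=ray(w,(275,r0-.5),.006); print("edge in tool",(R.T@(k-p))*1000, "axes",R[:,0],R[:,1])
E
```

```text
[217, 217, 217, 217, 218, 217, 214, 182, 65, 64, 64, 64, 64, 64]
135 240 305 [506.26659098  27.61257129] 61.252995699897276
155 241 305 [487.81281071  25.19361473] 61.329011753535404
250 130 [509.04635358  48.80681431]
275 130 [511.49453618  25.83748739]
300 130 [513.9423075    2.87201922]
edge in tool [  0.22845689 -45.30090797 188.26245134] axes [ 1.04961460e-01 -9.94476287e-01 -7.58249165e-05] [-9.94476281e-01 -1.04961469e-01  1.29045791e-04]
```

The podium is held straight. The footprint's near edge is at row 129, columns 240–305, and the near-edge and top-camera estimates agree on a shift of about (-1, +0.8) mm. I lower it.

```bash
python3 -m pendant '{"delta_pos":[[-1,0.8,-40],[-1,0.8,-80],[-1,0.8,-120],[-1,0.8,-150],[-1,0.8,-170],[-1,0.8,-178],[-1,0.8,-180],[-1,0.8,-180],[-1,0.8,-180]],"roll":[0,0,0,0,0,0,0,0,0],"hand":[1,1,1,1,1,1,1,1,1]}'
```

```text
time_s: 25.73
eef_pos: [0.466, 0.0227, 0.0154]
tcp_rot: [0.744, -0.669, 0.0, -0.001]
force: [0.9, -0.4, -1.1]
width: 0.0611
```

```bash
python3 -m pendant '{"delta_pos":[[-0.5,-0.8,-1],[-0.5,-0.8,-2],[-0.5,-0.8,-3],[-0.5,-0.8,-4],[-0.5,-0.8,-4],[-0.5,-0.8,-4]],"roll":[0,0,0,0,0,0],"hand":[1,1,1,1,1,1]}'
```

```text
time_s: 26.23
eef_pos: [0.4653, 0.022, 0.0114]
tcp_rot: [0.744, -0.668, 0.0, -0.001]
force: [-3.8, 0.3, 29.8]
width: 0.061
```

```bash
python3 -m pendant '{"delta_pos":[[0,0,0],[0,0,0],[0,0,0],[0,0,0],[0,0,5],[0,0,40],[0,0,80],[0,0,120],[0,0,160],[0,0,190],[0,-250,190],[0,-250,190],[0,-250,190],[0,-250,190],[0,-250,190],[0,-250,190],[0,-250,190],[0,-250,190]],"roll":[0,0,0,0,0,0,0,0,0,0,0,0,0,0,0,0,0,0],"hand":[0.7,0.4,0.2,0,0,0,0,0,0,0,0,0,0,0,0,0,0,0]}'
python3 - <<'E'
from h import *
print(pose()); b=cam("top"); save(b,"top1")
for n,xy,z in(('plant',(.63,.168),.036),('drum',(.4527,.3026),.04),('block',(.649,-.082),.042),('podium',(.4667,.0218),.04)):
    q=layer(b,z-.006,z+.006,xy,.07); print(n,len(q),rect(q[:,:2]),q[:,:2].mean(0)*1000)
for xy in((.482,.162),(.493,-.106)):
    q=layer(b,.03,.06,xy,.04);print('tree',q.mean(0),q[:,2].max())
i=b["color"][:,:,::-1];cv2.imwrite("pics/top1c.png",cv2.resize(i[120:330,80:380],None,fx=2.6,fy=2.6))
E
```

```text
time_s: 27.73
eef_pos: [0.4641, -0.2301, 0.2004]
tcp_rot: [0.742, -0.67, -0.0, 0.0]
force: [-0.1, 1.2, -0.1]
width: 0.0854
(array([ 464.1, -230.1,  200.4]), np.float64(-84.1), 85.4, array([-0.1,  1.2, -0.1]), 27.73)
plant 175 (array([629.8, 167.3]), array([32.8, 18.3]), -45.4) [629.30539296 166.84836261]
drum 383 (array([453.3, 302. ]), array([39.4, 39.1]), 51.3) [453.3826437  301.43499009]
block 678 (array([648.5, -82.2]), array([51. , 50.2]), -9.3) [648.15782587 -81.79937115]
podium 1621 (array([466.8,  21. ]), array([92.1, 62. ]), 6.1) [466.58137609  20.9672976 ]
tree [0.48421249 0.15725939 0.04344326] 0.05113805804153326
tree [ 0.49237728 -0.10144564  0.04365708] 0.05182906173943025
```

View pics/top1c.png

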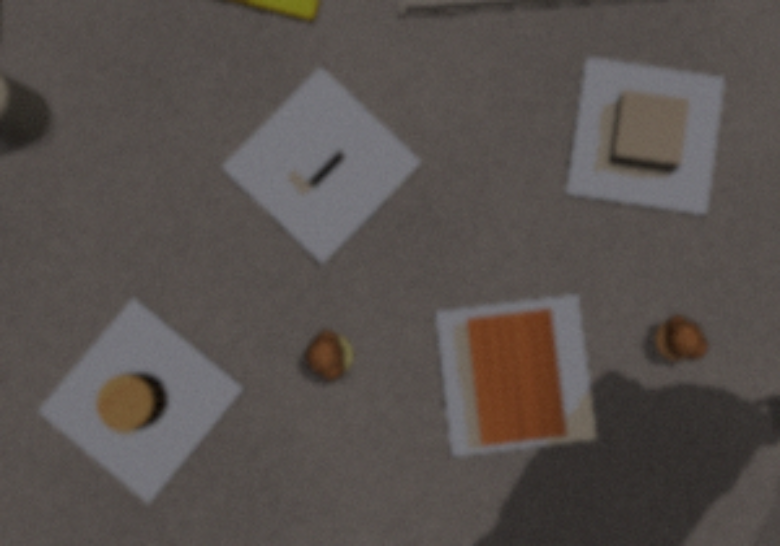

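The picture shows all four pieces upright on their own plates and both trees standing. Top-camera offsets are about 1 mm or less, so I hand in the job.

```bash
python3 -c "
from cell import workorder; print(workorder.finish_job())"
```

```text
the job is handed in; nothing more can be done
None
```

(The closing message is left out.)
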